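# Tools back into their foam inserts

### The job

Tool check at the end of the job: put the spanner, the cold chisel, the tape measure and the sanding block back into the foam inserts, each in the cut-out made for it, lying right down on the cut-out's floor and released. Leave the mug standing where it is.

Things in the scene. Friction and masses are not known exactly. Their poses are not given: they have to be found in the camera images.
- spanner: Bright open-ended spanner lying flat, 201 mm long, 8 mm thick; jaws 48 mm and 40 mm wide, flat shank between them 18 mm wide, 7 mm thick and 120 mm long. Origin: underside, at the middle of its length; y along it, x across, z up. Grip the shank across x at its middle.
- chisel: Brown cold chisel lying flat, 158 mm long, 18 mm wide, 17 mm high, one end ground to a blade (the plain rusty bar, 105 mm long, is not it). Origin: underside, at its middle; y along it, x across, z up. Grip across x at its middle.
- tape_measure: Yellow and black tape measure standing on its edge, 40 mm wide, 78 mm long, 62 mm high. Origin: underside, at its middle; y along it, x across, z up. Grip across x at its middle.
- sanding_block: Dark red rubber sanding block lying flat, 60 mm wide, 110 mm long, 32 mm high. Origin: underside, at its middle; y along it, x across, z up. Grip across x at its middle.
- insert_spanner: Fixed foam insert 100x236x28 mm, black on a yellow bottom layer. Cut-out: spanner outline, 215 mm long, 32 mm wide, 62 mm at the last 56 mm of each end; 18 mm deep, floor 10 mm above the table. An equally deep open finger slot, 50 mm wide, crosses the middle along x. Origin: centre of the underside, under the cut-out's middle; y along the cut-out, z up. Tool fits either way round.
- insert_chisel: Fixed foam insert 100x236x28 mm, black on a yellow bottom layer. Cut-out: long and narrow, 32 mm wide and 172 mm long; 18 mm deep, floor 10 mm above the table. An equally deep open finger slot, 50 mm wide, crosses the middle along x. Origin: centre of the underside, under the cut-out's middle; y along the cut-out, z up. Tool fits either way round.
- insert_tape: Fixed foam insert 100x236x28 mm, black on a yellow bottom layer. Cut-out: short, 54 mm wide and 86 mm long; the tape stands in it on edge; 18 mm deep, floor 10 mm above the table. An equally deep open finger slot, 50 mm wide, crosses the middle along x. Origin: centre of the underside, under the cut-out's middle; y along the cut-out, z up. Tool fits either way round.
- insert_block: Fixed foam insert 100x236x28 mm, black on a yellow bottom layer. Cut-out: broad, 74 mm wide and 124 mm long; 18 mm deep, floor 10 mm above the table. An equally deep open finger slot, 50 mm wide, crosses the middle along x. Origin: centre of the underside, under the cut-out's middle; y along the cut-out, z up. Tool fits either way round.
- mug: White mug with green stripes, standing upright, about 90 mm across without its handle and 95 mm high; to be left alone. Origin: underside, at the middle of its outline with the handle.
Things that resemble listed ones, but are neither listed nor needed, are in the scene too. Of the things shaped like the tape_measure, the yellow one is meant.

How it is judged:
By the outcome, as a careful person would: the job done as asked, in the order asked, and still so for the second after the job is handed in, with the robot touching nothing.
It also fails if it takes over 112 s, if anything falls off the work surface, if the arm or the gripper's body presses on something with over 40 N, if the wrist force passes 120 N, or if a joint passes its speed limit or range.

### The arm

A 7-joint arm with a two-finger parallel gripper is mounted at the origin on a cart in front of the work surface, level with it; the furniture and walls round the work are solid. World frame = base frame: x ahead of the robot, y to its left, z up, the work surface at z = 0. Lengths are in m, angles in rad, forces in N, time in s.
With the tool pointing down it reaches from about 0.4 to 0.85 m from the base axis. Payload 4.5 kg.
Tool frame: the origin (TCP) lies on the mounting face of the last link; the fingertips stand 173 mm ahead of it and the grasp point (between the pads) lies 155 mm ahead of it; z points along the fingers, y is the direction in which the jaws open and shut (so a half turn about z gives the same grasp; the last joint's range is limited). The gripper opens to 85 mm and grips with 20 to 120 N. Pads are 22 mm wide; open, the fingers measure 114 mm over their backs; the gripper's body (76 mm by 85 mm) begins 54 mm behind the grasp point. The pads swing forward as they close: fully open they stand 13 mm farther back than shut.
Start: joints at [-1.283, 0.689, -0.195, 1.565, 0.157, 0.902, -0.215], TCP at [0.157, 0.605, 0.405] pointing down, gripper open.
Joint ranges: [-3.01, 3.01], [-0.46, 2.08], [-1.47, 1.51], [0.13, 2.56], [-1, 4.14], [0.04, 2.09], [-2.66, 2.66]. Speed limits (rad/s): [2.57, 2.57, 3.14, 3.14, 3.14, 3.14, 3.14].

### API

Orientations are given as a rotation vector (axis times angle).
In Python, from bench import bot gives the robot as it stands.
- The arm moves only by the shell command python3 -m inch 'ROWS' [OPENING] [FORCE]. ROWS is a JSON object of lists of equal length, an entry for each row: "dp": the shift along the tool's x, y, z in mm, a list of three; "roll": the turn about the tool's z in degrees. In form: {"dp": [[tx, ty, tz], ...], "roll": [roll, ...]}. A call has 1 to 10 rows; each row shifts and turns the commanded pose from where the row before left it, along the tool's axes as they then stand; what a row does not reach is not made up. A row lasts 1/12 s, in which the tool goes at most 41.7 mm and 7.16 degrees, less where a joint would pass 70% of its speed; a pose out of reach is approached as far as the arm can. A call is refused whole if a number of a shift passes 41.7 or a number of a turn 7.16, either way. A call with a gripper value outside its range is refused whole. OPENING is the opening, from -1 (shut) to 1 (fully open), set as the call begins (- or left out, the last holds). The fingers move at their own pace and stop on an object; FORCE is the grip in N (left out, the last holds). Time passes only in rows, so rows that do not move let the fingers close. It gives the time, the measured TCP pose, the force and the opening at its end, in the units of the state.
- bot.sense(): the state, without advancing time (a new reading comes with each control period).
- bot.snapshot(name): name is "scene" or "top"; returns the picture (400x640x3 uint8, blue, green, red); there is no depth.
- bot.camera_params(name): a dict with "mtx" (3x3 intrinsics, pixels), "dist_coeffs" ([k1, k2, p1, p2, k3] as OpenCV has them; the pictures are not rectified), "R" (3x3) and "t" (3): a world point X has camera coordinates R X + t. Camera axes: x right, y down, z forward; pixel columns grow to the right and rows downward; lengths in m; the calibration is good to about 2 mm. A picture is of the moment at which its call begins. camera_params takes no time and is no camera call.
- bot.sign_off(): hands the job in, once; it reports no verdict.
The state is a dict: "t": time; "joints": joint angles; "qvel": joint speeds; "joint_torque": joint torques, N m; "eef_pos": TCP position; "tool_rot": TCP orientation; "wrist_force": force on the tool from outside, world axes, zero at the start; "wrist_torque": the same for the moment, N m; "width": finger opening in m.
Only numpy, scipy, OpenCV 4.12 (cv2) and the standard library are available. Lean on these libraries where they do the work, as an engineer would, in place of code of your own. Each camera call takes 0.05 s, during which the arm holds its last target. There are 200 camera calls.

## Working session

There is one attempt and no reset: what is moved stays moved. The work goes in short steps, Python scripts to look and compute and a shell command to move; the robot and the scene stay as the last step left them, time stands still between calls to the robot, and variables do not carry over. Pictures are saved under pics/ and viewed, about 12 in all and at most 16, crops included, and the job is handed in when it is done.

```bash
mkdir -p pics; ls
python3 - <<'E'
from bench import bot
import cv2,numpy as np
s=bot.sense();print(s['t'],s['eef_pos'],s['tool_rot'],s['width'])
for n in('scene','top'):
    im=bot.snapshot(n);cv2.imwrite(f'pics/{n}0.png',im)
    p=bot.camera_params(n);print(n,np.round(p['mtx'],1).tolist(),p['dist_coeffs'],np.round(p['R'],3).tolist(),np.round(p['t'],3))
E
```

```text
pics
0.0 [0.15687685 0.60464525 0.40386382] [-3.97475948e-01 -3.11623268e+00  2.91784911e-03] 0.08540071374623025
scene [[513.4, 0.0, 319.0], [0.0, 513.4, 202.8], [0.0, 0.0, 1.0]] [0.0066335 0.        0.        0.        0.       ] [[0.67, -0.743, -0.01], [-0.336, -0.291, -0.896], [0.662, 0.603, -0.445]] [-0.251  0.277  0.977]
top [[482.9, 0.0, 319.2], [0.0, 482.9, 204.0], [0.0, 0.0, 1.0]] [-0.08926039  0.          0.          0.          0.        ] [[-0.004, -1.0, 0.001], [-0.977, 0.004, -0.215], [0.215, -0.002, -0.977]] [0.151 0.536 1.38 ]
```

View pics/top0.png

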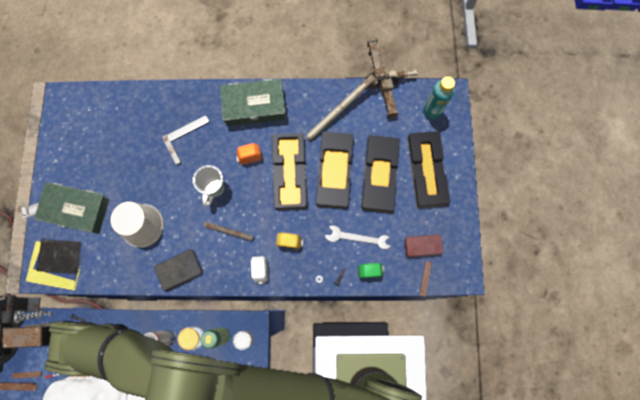

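View pics/scene0.png

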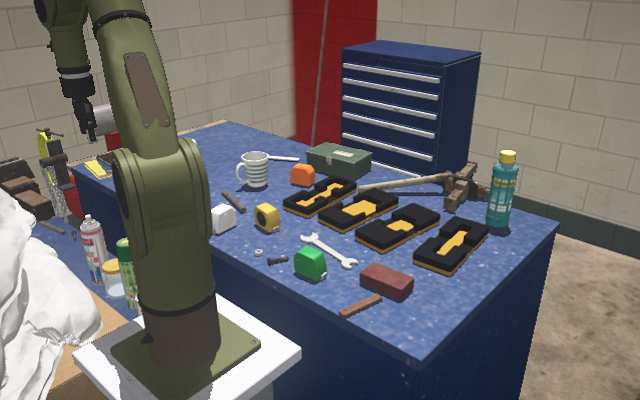

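The scene: the spanner is at top px (358,237). The yellow tape is at (289,241), with green, white and orange ones at (370,271), (259,269) and (248,154). The chisel is either the bar at (228,231) or the one at (425,279). The red block is at (424,245), and the dark block at (178,270) resembles it. The inserts are at (290,172) spanner, (335,170) broad, (381,174) short and (429,169) narrow. Next I take close crops.

```bash
cat > h.py <<'E'
import cv2,numpy as np
from bench import bot
from scipy.spatial.transform import Rotation as Ro
def unproj(n,px,z):
    p=bot.camera_params(n);K=np.array(p['mtx']);R=np.array(p['R']);t=np.array(p['t'])
    px=np.array(px,float).reshape(-1,1,2)
    u=cv2.undistortPoints(px,K,np.array(p['dist_coeffs'])).reshape(-1,2)
    d=np.c_[u,np.ones(len(u))]@R;c=-R.T@t
    return c+d*((z-c[2])/d[:,2])[:,None]
def proj(n,X):
    p=bot.camera_params(n)
    return cv2.projectPoints(np.array(X,float).reshape(-1,3),cv2.Rodrigues(np.array(p['R']))[0],np.array(p['t']),np.array(p['mtx']),np.array(p['dist_coeffs']))[0].reshape(-1,2)
def crop(im,x0,y0,x1,y1,k,name):
    c=cv2.resize(im[y0:y1,x0:x1],None,fx=k,fy=k,interpolation=cv2.INTER_CUBIC)
    for x in range((x0+9)//10*10,x1,10):
        cv2.line(c,((x-x0)*k,0),((x-x0)*k,6 if x%50 else 16),(255,255,255),1)
        if x%20==0: cv2.putText(c,str(x),((x-x0)*k+2,20),0,.4,(255,255,255),1)
    for y in range((y0+9)//10*10,y1,10):
        cv2.line(c,(0,(y-y0)*k),(6,(y-y0)*k),(255,255,255),1)
        cv2.putText(c,str(y),(8,(y-y0)*k+4),0,.4,(255,255,255),1)
    cv2.imwrite(f'pics/{name}.png',c)
E
python3 - <<'E'
from h import *
im=cv2.imread('pics/top0.png')
crop(im,200,215,330,300,6,'c1')
crop(im,320,220,450,300,6,'c2')
crop(im,268,125,452,215,4,'c3')
E
```

```text
(no output)
```

View pics/c1.png

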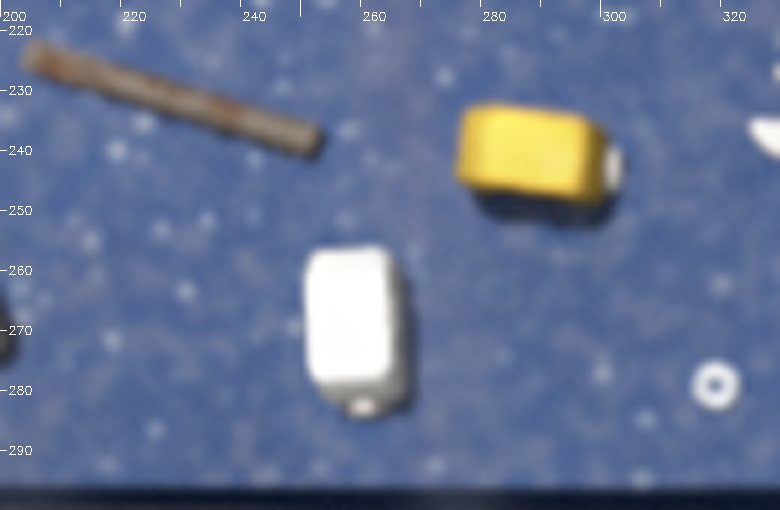

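View pics/c2.png

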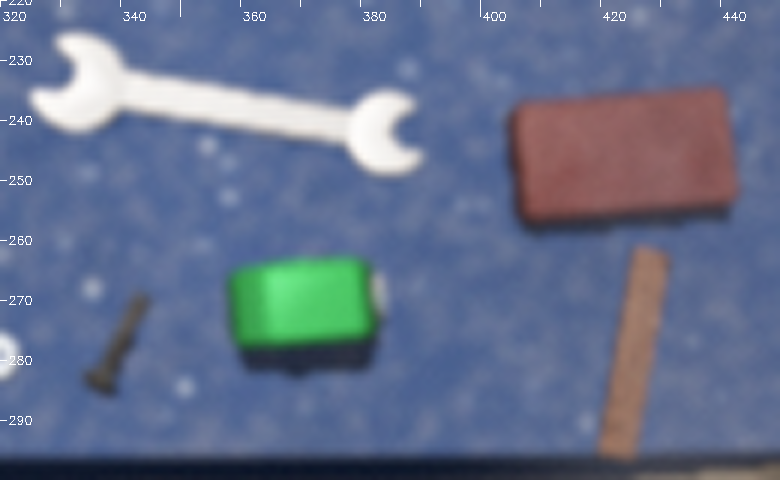

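View pics/c3.png

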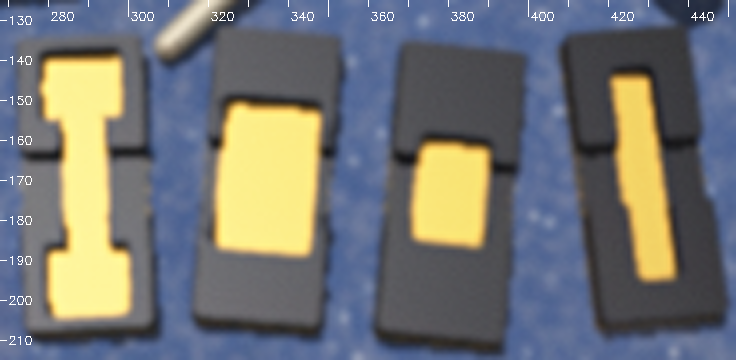

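The shape confirms the chisel: the brown bar with a tapered end at (228,231), about 50 px or roughly 150 mm long. The plain bar at (425,279) is not it. Next I fit the known shapes to colour masks.

```bash
cat > fit.py <<'E'
from h import *
from scipy.optimize import minimize
S=8
def rect(w,l,z,cy=0): return np.array([[-w/2,cy-l/2,z],[w/2,cy-l/2,z],[w/2,cy+l/2,z],[-w/2,cy+l/2,z]])/[1,1,1]
def place(P,q): c,s=np.cos(q[2]),np.sin(q[2]); return P@np.array([[c,s,0],[-s,c,0],[0,0,1]])+[q[0],q[1],0]
def draw(n,polys,q,roi):
    x0,y0,x1,y1=roi;m=np.zeros(((y1-y0)*S,(x1-x0)*S),np.uint8)
    for P in polys:
        u=(proj(n,place(P,q))+.5-[x0,y0])*S
        cv2.fillConvexPoly(m,cv2.convexHull(np.round(u*16).astype(np.int32)),1,shift=4)
    return m
def mask(im,roi,f):
    x0,y0,x1,y1=roi;c=cv2.resize(im[y0:y1,x0:x1],None,fx=S,fy=S,interpolation=cv2.INTER_CUBIC)
    m=f(cv2.cvtColor(c,cv2.COLOR_BGR2HSV)).astype(np.uint8)
    k,l,st,_=cv2.connectedComponentsWithStats(m);return (l==1+np.argmax(st[1:,4])).astype(np.uint8)
def fit(n,M,roi,q0,polys,clip=None):
    def cost(q):
        m=draw(n,polys,q,roi)
        if clip is not None: m&=draw(n,clip,q,roi)
        return 1-(m&M).sum()/max(1,(m|M).sum())
    best=None
    for d in(-.15,0,.15):
        q1=np.array(q0)+[0,0,d]
        sim=np.vstack([q1]+[q1+e for e in np.diag([.015,.015,.1])])
        r=minimize(cost,q1,method='Nelder-Mead',options=dict(initial_simplex=sim,xatol=2e-4,fatol=1e-4))
        if best is None or r.fun<best.fun: best=r
    return best
yel=lambda h:(abs(h[...,0].astype(int)-24)<8)&(h[...,1]>110)&(h[...,2]>110)
Y=lambda z,w,l:[rect(w,l,z)]
sp=lambda z:[rect(32,215,z)/[1,1,1],rect(62,56,z,79.5),rect(62,56,z,-79.5)]
mm=lambda L:[p*.001 for p in L]
INS={'spanner':((268,130,312,212),sp),'block':((312,130,358,212),lambda z:Y(z,74,124)),'tape':((358,130,402,215),lambda z:Y(z,54,86)),'chisel':((405,130,452,212),lambda z:Y(z,32,172))}
E
python3 - <<'E'
from fit import *
im=cv2.imread('pics/top0.png')
slot=[rect(100,50,28)]
for k,(roi,f) in INS.items():
    M=mask(im,roi,yel);m=cv2.moments(M,True)
    c=unproj('top',[(roi[0]+m['m10']/m['m00']/S-.5,roi[1]+m['m01']/m['m00']/S-.5)],.015)[0]
    r=fit('top',M,roi,[c[0],c[1],-np.pi/2],mm(f(10)),mm(f(28)+slot))
    # y axis along world x
    print(k,'px->',np.round(r.x[:2],4),'yaw',round(np.degrees(r.x[2]),1),'1-iou',round(r.fun,3))
brown=lambda h:((h[...,0]<25)|(h[...,0]>165))&(h[...,1]>25)
white=lambda h:(h[...,1]<60)&(h[...,2]>150)
oct_=[np.vstack([rect(18,158,8.),rect(10,158,17.),rect(18,158,0)])]
T={'spanner':((318,218,396,256),white,mm([rect(18,130,8)])+mm([rect(48,45,8,76),rect(40,40,8,-80)]),-np.pi+0.1,.008),
 'chisel':((198,215,260,248),brown,mm(oct_),0.25+np.pi/2-.5,.01),
 'block':((398,228,448,262),lambda h:((h[...,0]<15)|(h[...,0]>165))&(h[...,1]>60)&(h[...,2]>80),mm([rect(60,110,32)]),0.,.032),
 'tape':((270,228,306,256),yel,mm([rect(40,78,62)]),0.,.062)}
for k,(roi,f,P,yaw,z) in T.items():
    M=mask(im,roi,f);(cx,cy),wh,a=cv2.minAreaRect(cv2.findContours(M,0,2)[0][0])
    b=cv2.boxPoints(((cx,cy),wh,a))/S-.5+[roi[0],roi[1]]
    W=unproj('top',b,z)[:,:2];e=W[1:3]-W[:2];L=np.linalg.norm(e,axis=1);i=L.argmax()
    ang=np.arctan2(e[i][1],e[i][0])
    print(k,'minrect c',np.round(W.mean(0),4),'size',np.round(L*1e3,1),'yaw(y axis)',round(np.degrees(ang)-90,1))
    if k!='x':
        r=fit('top',M,roi,[*W.mean(0),ang-np.pi/2],P);r2=fit('top',M,roi,[*W.mean(0),ang+np.pi/2],P)
        print('   fits',np.round(r.x[:2],4),round(np.degrees(r.x[2]),1),round(r.fun,3),'|',np.round(r2.x[:2],4),round(np.degrees(r2.x[2]),1),round(r2.fun,3))
    cv2.imwrite(f'pics/m_{k}.png',M*255)
E
```

```text
spanner px-> [0.6537 0.2411] yaw -86.2 1-iou 0.808Traceback (most recent call last):
  File "<stdin>", line 7, in <module>
  File "fit.py", line 25, in fit
    r=minimize(cost,q1,method='Nelder-Mead',options=dict(initial_simplex=sim,xatol=2e-4,fatol=1e-4))
    res = _minimize_neldermead(fun, x0, args, callback, bounds=bounds,
                               **options)
    fxr = func(xr)
    fx = function(np.copy(x), *(wrapper_args + args))
  File "fit.py", line 19, in cost
    if clip is not None: m&=draw(n,clip,q,roi)
                            ~~~~^^^^^^^^^^^^^^
  File "fit.py", line 9, in draw
    u=(proj(n,place(P,q))+.5-[x0,y0])*S
       ~~~~^^^^^^^^^^^^^^
  File "h.py", line 11, in proj
    p=bot.camera_params(n)
ValueError: time passes only in moves, steps and waits
```

```bash
python3 - <<'E'
from bench import bot
import pickle
pickle.dump({n:bot.camera_params(n) for n in('scene','top')},open('cam.pkl','wb'))
E
sed -i "s/bot.camera_params(n)/CAM[n]/; s/^from bench import bot/from bench import bot\nimport pickle\nCAM=pickle.load(open('cam.pkl','rb'))/" h.py
cat > run1.py <<'E'
from fit import *
im=cv2.imread('pics/top0.png')
slot=[rect(100,50,28)]
for k,(roi,f) in INS.items():
    M=mask(im,roi,yel);m=cv2.moments(M,True)
    c=unproj('top',[(roi[0]+m['m10']/m['m00']/S-.5,roi[1]+m['m01']/m['m00']/S-.5)],.015)[0]
    r=fit('top',M,roi,[c[0],c[1],-np.pi/2],mm(f(10)),mm(f(28)+slot))
    print(k,M.sum()/S/S,c,np.round(r.x[:2],4),'yaw',round(np.degrees(r.x[2]),1),'1-iou',round(r.fun,3))
brown=lambda h:((h[...,0]<25)|(h[...,0]>165))&(h[...,1]>25)
white=lambda h:(h[...,1]<60)&(h[...,2]>150)
oct_=[np.vstack([rect(18,158,8.),rect(10,158,17.),rect(18,158,0)])]
T={'spanner':((318,218,396,256),white,mm([rect(18,130,8)])+mm([rect(48,45,8,76),rect(40,40,8,-80)]),.008),
 'chisel':((198,215,260,248),brown,mm(oct_),.01),
 'block':((398,228,448,262),lambda h:((h[...,0]<15)|(h[...,0]>165))&(h[...,1]>60)&(h[...,2]>80),mm([rect(60,110,32)]),.032),
 'tape':((270,228,306,256),yel,mm([rect(40,78,62)]),.062)}
for k,(roi,f,P,z) in T.items():
    M=mask(im,roi,f);(cx,cy),wh,a=cv2.minAreaRect(cv2.findContours(M,0,2)[0][0])
    b=cv2.boxPoints(((cx,cy),wh,a))/S-.5+[roi[0],roi[1]]
    W=unproj('top',b,z)[:,:2];e=W[1:3]-W[:2];L=np.linalg.norm(e,axis=1);i=L.argmax()
    ang=np.arctan2(e[i][1],e[i][0])
    print(k,'minrect c',np.round(W.mean(0),4),'size',np.round(L*1e3,1),'yaw(y axis)',round(np.degrees(ang)-90,1))
    r=fit('top',M,roi,[*W.mean(0),ang-np.pi/2],P);r2=fit('top',M,roi,[*W.mean(0),ang+np.pi/2],P)
    print('   fits',np.round(r.x[:2],4),round(np.degrees(r.x[2]),1),round(r.fun,3),'|',np.round(r2.x[:2],4),round(np.degrees(r2.x[2]),1),round(r2.fun,3))
E
python3 run1.py
```

```text
spanner 215.5 [0.69334023 0.23921024 0.015     ] [0.6537 0.2411] yaw -86.2 1-iou 0.808
block 888.828125 [0.65839692 0.09996578 0.015     ] [0.6575 0.1003] yaw -95.7 1-iou 0.061
tape 469.046875 [ 0.64492246 -0.0422845   0.015     ] [ 0.6441 -0.0433] yaw -96.3 1-iou 0.09
chisel 549.953125 [ 0.65773148 -0.19397089  0.015     ] [ 0.6582 -0.1936] yaw -85.7 1-iou 0.144
spanner minrect c [0.4418 0.0321] size [ 53.8 204.8] yaw(y axis) -191.0
   fits [0.443 0.029] -189.6 0.277 | [0.4435 0.0314] -10.0 0.231
chisel minrect c [0.4645 0.4271] size [ 14.8 155.5] yaw(y axis) -196.3
   fits [0.4662 0.4277] -197.2 0.365 | [0.4662 0.4277] -17.2 0.365
block minrect c [ 0.4149 -0.1628] size [110.9  58.7] yaw(y axis) -175.8
   fits [ 0.4153 -0.1627] -176.7 0.066 | [ 0.4153 -0.1627] 3.3 0.066
tape minrect c [0.4286 0.2396] size [40.  69.9] yaw(y axis) -186.6
   fits [0.429  0.2423] -186.5 0.188 | [0.429  0.2423] -6.5 0.188
```

Run:
```python
from fit import *
im=cv2.imread('pics/top0.png')
y2=lambda h:(abs(h[...,0].astype(int)-24)<12)&(h[...,1]>70)&(h[...,2]>90)
for k in('spanner','chisel'):
    roi,f=INS[k]
    M=mask(im,roi,y2)
    for q0 in([.668,.2385,-1.6],[.658,-.193,-1.5]):
        if (k=='chisel')!=(q0[1]<0): continue
        for sl in(1,0):
            r=fit('top',M,roi,q0,mm(f(10)),mm(f(28)+[rect(100,50,28)][:sl]))
            print(k,M.sum()/S/S,np.round(r.x[:2],4),round(np.degrees(r.x[2]),1),round(r.fun,3))
crop(cv2.imread('pics/scene0.png'),205,180,335,280,6,'c4')
s=bot.sense()
print(Ro.from_rotvec(s['tool_rot']).as_matrix().round(3))
```

```text
spanner 1099.4375 [0.653  0.2422] -87.2 0.124
spanner 1099.4375 [0.653  0.2424] -87.3 0.127
chisel 590.359375 [ 0.6579 -0.1934] -86.5 0.199
chisel 590.359375 [ 0.6571 -0.1932] -86.4 0.236
[[-0.968  0.251 -0.   ]
 [ 0.251  0.968 -0.002]
 [-0.    -0.002 -1.   ]]
```

View pics/c4.png

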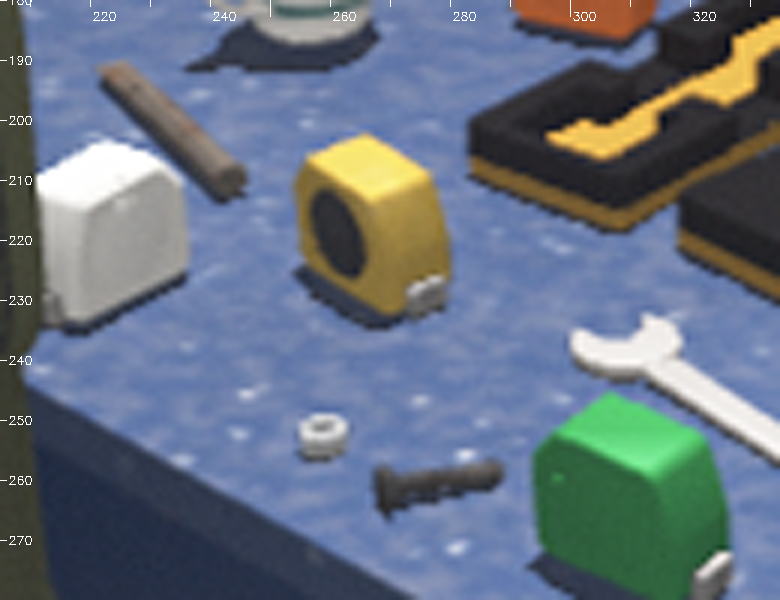

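Run:
```python
from h import *
print(unproj('scene',[(255.3,223),(269.2,233)],0.).round(4), unproj('scene',[(274,231),(279,228)],0.008).round(4))
print(unproj('top',[(276,240),(299,242.5),(303,243)],.03).round(4))
# predicted box corners with c=(.4286,.2356), yaw -6.6
a=np.radians(-6.6);R=np.array([[np.cos(a),-np.sin(a)],[np.sin(a),np.cos(a)]])
for c in([.4286,.2356],[.4286,.2396]):
  P=[[*(np.array(c)+R@np.array([sx*.02,sy*.039])),z] for sx in(-1,1) for sy in(-1,1) for z in(0,.062)]
  print(proj('scene',P).round(1).tolist())
```

```text
[[0.4183 0.2759 0.    ]
 [0.4055 0.206  0.    ]] [[0.4119 0.1936 0.008 ]
 [0.432  0.1954 0.008 ]]
[[0.4332 0.2781 0.03  ]
 [0.4254 0.2092 0.03  ]
 [0.4239 0.1973 0.03  ]]
[[270.6, 234.0], [269.4, 213.3], [253.7, 223.6], [252.2, 203.5], [282.5, 229.0], [281.6, 208.6], [265.5, 219.0], [264.2, 199.1]]
[[269.6, 233.5], [268.3, 212.9], [252.8, 223.1], [251.2, 203.1], [281.5, 228.6], [280.5, 208.2], [264.5, 218.5], [263.3, 198.7]]
```

The tape's back edge is at y≈0.277 and its hook tip at ≈0.197, so its centre is at y≈0.2365. The order is spanner, chisel, tape, block, so I start with the spanner.

```bash
cat > go.py <<'E'
# usage: go.py x y z theta_deg : remaining roll, and dp in tool axes (now / after roll)
import sys
from h import *
x,y,z,th=map(float,sys.argv[1:5]);s=bot.sense()
R=Ro.from_rotvec(s['tool_rot']).as_matrix();t0=np.degrees(np.arctan2(R[1,1],R[0,1]))
d=np.array([x,y,z])-s['eef_pos'];roll=-((th-t0+180)%360-180)
f=lambda a:np.round([(-d[0]*np.sin(a)+d[1]*np.cos(a))*1e3,(d[0]*np.cos(a)+d[1]*np.sin(a))*1e3,-d[2]*1e3],1)
print('t',round(s['t'],2),'pos',s['eef_pos'].round(4),'th',round(t0,1),'tilt',round(np.degrees(np.arccos(-R[2,2])),2),'roll',round(roll,1),'dp now',f(np.radians(t0)),'dp after',f(np.radians(th)),'w',round(s['width'],4),'F',np.round(s['wrist_force'],1),'j7',round(s['joints'][6],2))
E
python3 -m inch '{"dp":[[-21,-24.1,0],[-21,-24.1,0],[-21,-24.1,0],[-21,-24.1,0],[-21,-24.1,0],[-21,-24.1,0],[-21,-24.1,0],[-21,-24.1,0],[-21,-24.1,0],[-21,-24.1,0]],"roll":[0,0,0,0,0,0,0,0,0,0]}' 0 40
python3 go.py .443 .0315 .30 -10
```

```text
t: 0.93
eef_pos: [0.3, 0.3175, 0.4046]
tool_rot: [-0.397, -3.116, 0.001]
wrist_force: [1.6, -0.0, 0.0]
width: 0.0424
t 0.93 pos [0.3    0.3175 0.4046] th 75.5 tilt 0.02 roll 85.5 dp now [-210.1 -241.   104.6] dp after [-256.8  190.5  104.6] w 0.0424 F [ 1.6 -0.   0. ] j7 0.19
```

```bash
python3 -m inch '{"dp":[[-21,-24.1,0],[-21,-24.1,0],[-21,-24.1,0],[-21,-24.1,0],[-21,-24.1,0],[-21,-24.1,0],[-21,-24.1,0],[-21,-24.1,0],[-21,-24.1,0],[-21,-24.1,0]],"roll":[0,0,0,0,0,0,0,0,0,0]}' >/dev/null
python3 -m inch '{"dp":[[0,0,15],[0,0,15],[0,0,15],[0,0,15],[0,0,15],[0,0,15],[0,0,15],[0,0,0],[0,0,0],[0,0,0]],"roll":[7.1,7.1,7.1,7.1,7.1,7.1,7.1,7.1,7.1,7.1]}' >/dev/null
python3 -m inch '{"dp":[[0,0,0],[0,0,0],[0,0,0]],"roll":[7.1,7.1,0]}'
python3 go.py .443 .0315 .176 -10
```

```text
t: 2.85
eef_pos: [0.4424, 0.0332, 0.2995]
tool_rot: [-2.405, -2.021, 0.001]
wrist_force: [0.4, -0.6, -0.5]
width: 0.0426
t 2.85 pos [0.4424 0.0332 0.2995] th -9.9 tilt 0.02 roll 0.1 dp now [ -1.6   0.8 123.5] dp after [ -1.6   0.9 123.5] w 0.0426 F [ 0.4 -0.6 -0.5] j7 -0.06
```

```bash
python3 -m inch '{"dp":[[-1.6,0.8,25],[0,0,25],[0,0,25],[0,0,20],[0,0,15],[0,0,8],[0,0,4],[0,0,1.5],[0,0,0],[0,0,0]],"roll":[0,0,0,0,0,0,0,0,0,0]}' 
python3 -m inch '{"dp":[[0,0,0],[0,0,0],[0,0,0],[0,0,0],[0,0,0],[0,0,0]],"roll":[0,0,0,0,0,0]}' -1 40
python3 go.py .443 .0315 .176 -10
```

```text
t: 3.68
eef_pos: [0.4503, 0.032, 0.1872]
tool_rot: [-2.395, -2.022, 0.014]
wrist_force: [-0.0, -0.5, -0.2]
width: 0.0427
t: 4.18
eef_pos: [0.4503, 0.0319, 0.1874]
tool_rot: [-2.397, -2.021, 0.014]
wrist_force: [-0.2, 0.1, 0.8]
width: -0.0002
t 4.18 pos [0.4503 0.0319 0.1874] th -9.7 tilt 0.64 roll 0.3 dp now [-1.7 -7.1 11.4] dp after [-1.7 -7.1 11.4] w -0.0002 F [-0.2  0.1  0.8] j7 0.61
```

```bash
python3 -m inch '{"dp":[[0,0,0],[0,0,0],[0,0,0]],"roll":[0,0,0]}' 0
python3 -c "
from bench import bot;s=bot.sense();print(s['joints'].round(3) if hasattr(s['joints'],'round') else s['joints'],s['eef_pos'])"
```

```text
t: 4.43
eef_pos: [0.4503, 0.0319, 0.1874]
tool_rot: [-2.397, -2.02, 0.014]
wrist_force: [-1.2, 0.9, 0.4]
width: 0.0356
[-0.198  0.914  0.043  2.215 -0.955  0.043  0.613] [0.45027082 0.03190704 0.18736106]
```

The wrist (j6) hit its lower limit with j5 going to −0.955. j5's range runs to +4.14, so I need it on its positive side. I'll raise a little and see how roll shifts j5.

```bash
cat > j.py <<'E'
from bench import bot;import numpy as np
s=bot.sense();print(np.round(s['joints'],3),np.round(s['eef_pos'],4))
E
python3 -m inch '{"dp":[[0,-6,-15],[0,0,-15],[0,0,0]],"roll":[0,0,0]}' >/dev/null; python3 j.py
python3 -m inch '{"dp":[[0,0,0],[0,0,0],[0,0,0],[0,0,0]],"roll":[-7,-7,-7,0]}' >/dev/null;python3 j.py
python3 -m inch '{"dp":[[0,0,0],[0,0,0],[0,0,0],[0,0,0]],"roll":[-7,-7,-7,0]}' >/dev/null;python3 j.py
```

```text
[-0.259  0.85   0.135  2.231 -0.944  0.126  0.602] [0.4447 0.033  0.219 ]
[-0.234  0.851  0.094  2.229 -0.77   0.104  0.796] [0.4448 0.033  0.2171]
[-0.217  0.848  0.067  2.228 -0.594  0.093  0.983] [0.4448 0.0329 0.2171]
```

```bash
python3 -m inch '{"dp":[[0,0,0],[0,0,0],[0,0,0],[0,0,0],[0,0,0],[0,0,0],[0,0,0],[0,0,0],[0,0,0],[0,0,0]],"roll":[-7,-7,-7,-7,-7,-7,-7,-7,-7,-7]}' >/dev/null; python3 j.py
python3 -m inch '{"dp":[[0,0,0],[0,0,0],[0,0,0],[0,0,0],[0,0,0],[0,0,0],[0,0,0],[0,0,0],[0,0,0],[0,0,0]],"roll":[-7,-7,-7,-7,-7,-7,-7,-7,-7,-5]}' >/dev/null; python3 j.py
python3 go.py .443 .0315 .176 170
```

```text
[-0.175  0.844 -0.003  2.227  0.008  0.082  1.599] [0.4447 0.033  0.2172]
[-0.126  0.842 -0.082  2.225  0.594  0.106  2.198] [0.4447 0.0329 0.2172]
t 7.02 pos [0.4447 0.0329 0.2172] th 170.2 tilt 0.67 roll 0.2 dp now [ 1.7  1.4 41.2] dp after [ 1.7  1.4 41.2] w 0.0429 F [ 0.4  0.1 -0.6] j7 2.2
```

```bash
python3 -m inch '{"dp":[[1.7,1.4,10],[0,0,10],[0,0,8],[0,0,5],[0,0,4],[0,0,0],[0,0,0]],"roll":[0,0,0,0,0,0,0]}' >/dev/null; python3 j.py;python3 go.py .443 .0315 .176 170
```

```text
[-0.14   0.912 -0.054  2.229  1.201  0.044  1.593] [0.4442 0.0315 0.1859]
t 7.6 pos [0.4442 0.0315 0.1859] th 170.1 tilt 0.86 roll 0.1 dp now [0.2 1.2 9.9] dp after [0.2 1.2 9.9] w 0.0427 F [-1.2 -0.   0.2] j7 1.59
```

```bash
python3 -m inch '{"dp":[[0,0.6,3],[0,0.6,3],[0,0,2],[0,0,1],[0,0,0],[0,0,0]],"roll":[0,0,0,0,0,0]}' >/dev/null; python3 j.py;python3 go.py .443 .0315 .176 170
```

```text
[-0.106  0.931 -0.11   2.231  1.595  0.087  1.201] [0.443  0.0315 0.1776]
t 8.1 pos [0.443  0.0315 0.1776] th 170.1 tilt 0.83 roll 0.1 dp now [0.  0.  1.6] dp after [0.  0.  1.6] w 0.0427 F [0.7 0.1 0.3] j7 1.2
```

Past the singularity, with j5 on the positive side. I finish the descent and grip.

```bash
python3 -m inch '{"dp":[[0,0,1],[0,0,0.5],[0,0,0],[0,0,0],[0,0,0],[0,0,0],[0,0,0],[0,0,0]],"roll":[0,0,0,0,0,0,0,0]}' -1 40
python3 -m inch '{"dp":[[0,0,-10],[0,0,-20],[0,0,-20],[0,0,-20],[0,0,-20],[0,0,-20],[0,0,0]],"roll":[0,0,0,0,0,0,0]}'
python3 j.py;python3 go.py .653 .2424 .30 93
```

```text
t: 8.77
eef_pos: [0.4433, 0.0316, 0.1762]
tool_rot: [2.017, -2.394, -0.011]
wrist_force: [1.8, -0.5, 5.1]
width: 0.016
t: 9.35
eef_pos: [0.445, 0.0316, 0.2762]
tool_rot: [2.018, -2.396, -0.007]
wrist_force: [0.6, 0.7, -1.4]
width: 0.0162
[ 0.145  0.752 -0.515  2.188  0.912  0.44   1.857] [0.445  0.0316 0.2762]
t 9.35 pos [0.445  0.0316 0.2762] th 170.2 tilt 0.57 roll 77.2 dp now [-243.2 -169.1  -23.8] dp after [-218.8  199.7  -23.8] w 0.0162 F [ 0.6  0.7 -1.4] j7 1.86
```

```bash
python3 -m inch '{"dp":[[-24.3,-16.9,0],[-24.3,-16.9,0],[-24.3,-16.9,0],[-24.3,-16.9,0],[-24.3,-16.9,0],[-24.3,-16.9,0],[-24.3,-16.9,0],[-24.3,-16.9,0],[-24.3,-16.9,0],[-24.3,-16.9,0]],"roll":[0,0,0,0,0,0,0,0,0,0]}' >/dev/null
python3 -m inch '{"dp":[[0,0,0],[0,0,0],[0,0,0],[0,0,0],[0,0,0],[0,0,0],[0,0,0],[0,0,0],[0,0,0],[0,0,0]],"roll":[7,7,7,7,7,7,7,7,7,7]}' >/dev/null
python3 -m inch '{"dp":[[0,0,0],[0,0,0],[0,0,0]],"roll":[7,0.2,0]}'
python3 j.py;python3 go.py .653 .2424 .186 92.8
python3 - <<'E'
from h import *
im=bot.snapshot('top');cv2.imwrite('pics/top1.png',im);crop(im,230,110,390,230,5,'c5')
E
```

```text
t: 11.27
eef_pos: [0.6518, 0.2424, 0.269]
tool_rot: [0.089, -3.126, 0.009]
wrist_force: [-0.4, 0.4, -2.4]
width: 0.016
[-0.273  0.958 -0.306  1.418  0.339  0.834  0.938] [0.6518 0.2424 0.269 ]
t 11.27 pos [0.6518 0.2424 0.269 ] th 93.3 tilt 0.89 roll 0.5 dp now [-1.2 -0.1 83. ] dp after [-1.2 -0.1 83. ] w 0.016 F [-0.4  0.4 -2.4] j7 0.94
```

View pics/c5.png

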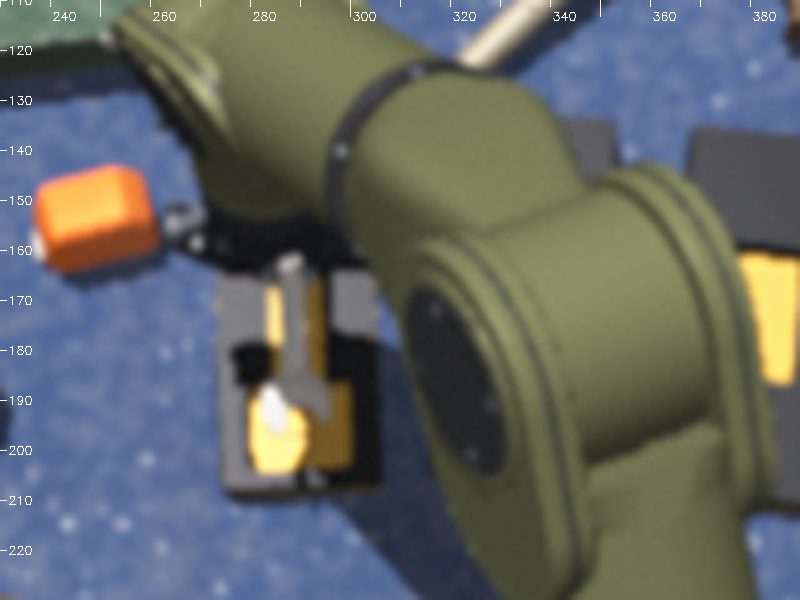

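The picture shows the spanner over its insert. Its near jaw ends at about (285,196) and is lit at (282,190). I compare that with the prediction.

```bash
python3 - <<'E'
from h import *
s=bot.sense();R=Ro.from_rotvec(s['tool_rot']).as_matrix();o=s['eef_pos']
g=o+R@[0,0,.172]
for l in(.1005,.085,-.1005):
  for w in (-.02,0,.02): print(l,w,proj('top',[g+R@[l,w,0]]).round(1), (g+R@[l,w,0]).round(3))
E
python3 -m inch '{"dp":[[-1.2,0,15],[0,0,15],[0,0,15],[0,0,0]],"roll":[0.5,0,0,0]}' 
python3 go.py .653 .2424 .186 92.8
python3 - <<'E'
from h import *
im=bot.snapshot('top');crop(im,260,150,320,220,8,'c6')
im=bot.snapshot('scene');cv2.imwrite('pics/scene2.png',im);crop(im,240,130,400,250,5,'c7')
E
```

```text
0.1005 -0.02 [[296.  196.5]] [0.55  0.216 0.099]
0.1005 0 [[289.1 196.9]] [0.549 0.236 0.099]
0.1005 0.02 [[282.3 197.3]] [0.548 0.256 0.099]
0.085 -0.02 [[295.8 191.3]] [0.566 0.217 0.099]
0.085 0 [[288.9 191.8]] [0.565 0.237 0.098]
0.085 0.02 [[282.  192.2]] [0.564 0.257 0.098]
-0.1005 -0.02 [[292.7 131.7]] [0.751 0.227 0.096]
-0.1005 0 [[286.1 132.1]] [0.75  0.247 0.096]
-0.1005 0.02 [[279.4 132.6]] [0.749 0.267 0.096]
t: 11.65
eef_pos: [0.6511, 0.2412, 0.2202]
tool_rot: [0.071, -3.12, 0.012]
wrist_force: [-0.3, -0.4, -2.3]
width: 0.016
t 11.65 pos [0.6511 0.2412 0.2202] th 92.6 tilt 1.26 roll -0.2 dp now [-1.9  1.2 34.2] dp after [-1.9  1.2 34.2] w 0.016 F [-0.3 -0.4 -2.3] j7 0.91
```

View pics/c7.png

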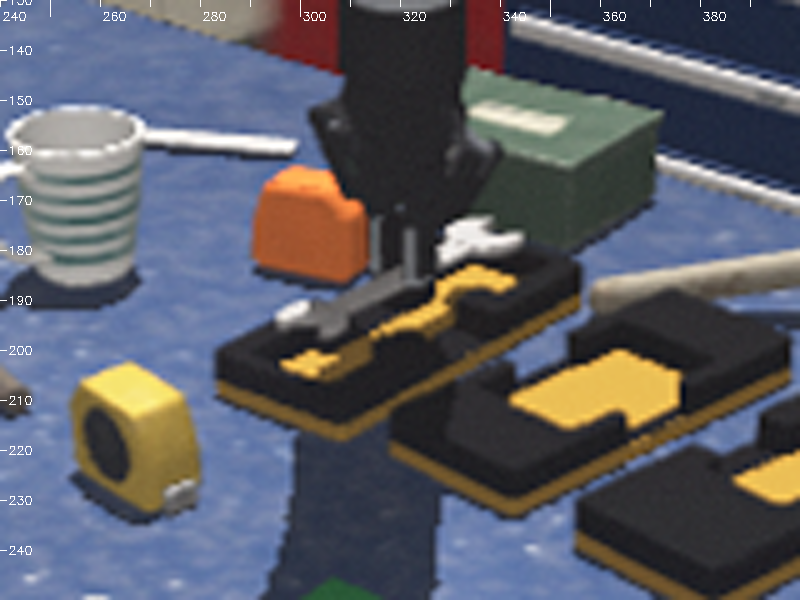

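```bash
python3 -m inch '{"dp":[[-1.9,1.2,6],[0,0,6],[0,0,6],[0,0,6],[0,0,4],[0,0,3],[0,0,2],[0,0,0]],"roll":[0,0,0,0,0,0,0,0]}' 
python3 go.py .653 .2424 .186 92.8
```

```text
t: 12.42
eef_pos: [0.6544, 0.2434, 0.192]
tool_rot: [0.069, -3.127, 0.006]
wrist_force: [-0.0, -0.5, -1.7]
width: 0.0161
t 12.42 pos [0.6544 0.2434 0.192 ] th 92.5 tilt 0.81 roll -0.3 dp now [ 1.4 -0.9  6. ] dp after [ 1.4 -0.9  6. ] w 0.0161 F [-0.  -0.5 -1.7] j7 0.9
```

```bash
python3 -m inch '{"dp":[[1.4,-0.9,2],[0,0,2],[0,0,1.5],[0,0,0],[0,0,0]],"roll":[0,0,0,0,0]}' 
python3 go.py .653 .2424 .186 92.8
python3 -m inch '{"dp":[[0,0,0],[0,0,0],[0,0,0],[0,0,0],[0,0,-10],[0,0,-20],[0,0,-30],[0,0,-35],[0,0,0]],"roll":[0,0,0,0,0,0,0,0,0]}' 0 
python3 go.py .465 .4275 .28 163;python3 j.py
```

```text
t: 12.83
eef_pos: [0.6531, 0.2424, 0.1871]
tool_rot: [0.069, -3.128, 0.006]
wrist_force: [-0.2, -1.3, -1.8]
width: 0.0163
t 12.83 pos [0.6531 0.2424 0.1871] th 92.5 tilt 0.76 roll -0.3 dp now [0.1 0.  1.1] dp after [0.1 0.  1.1] w 0.0163 F [-0.2 -1.3 -1.8] j7 0.9
t: 13.58
eef_pos: [0.6569, 0.2443, 0.2904]
tool_rot: [0.068, -3.14, -0.003]
wrist_force: [1.1, 1.1, 1.3]
width: 0.0425
t 13.58 pos [0.6569 0.2443 0.2904] th 92.5 tilt 0.13 roll -70.5 dp now [183.7 191.4  10.4] dp after [-119.1  237.1   10.4] w 0.0425 F [1.1 1.1 1.3] j7 0.94
[-0.27   0.935 -0.312  1.397  0.329  0.861  0.935] [0.6569 0.2443 0.2904]
```

```bash
python3 -m inch '{"dp":[[18.4,19.1,0],[18.4,19.1,0],[18.4,19.1,0],[18.4,19.1,0],[18.4,19.1,0],[18.4,19.1,0],[18.4,19.1,0],[18.4,19.1,0],[18.4,19.1,0],[18.4,19.1,0]],"roll":[0,0,0,0,0,0,0,0,0,0]}' >/dev/null
python3 -m inch '{"dp":[[0,0,8],[0,0,8],[0,0,8],[0,0,8],[0,0,8],[0,0,0],[0,0,0],[0,0,0],[0,0,0],[0,0,0]],"roll":[-7,-7,-7,-7,-7,-7,-7,-7,-7,-7]}' >/dev/null
python3 -m inch '{"dp":[[0,0,0],[0,0,0]],"roll":[-0.5,0]}'
python3 j.py;python3 go.py .465 .4272 .178 163
python3 - <<'E'
from h import *
im=bot.snapshot('scene');cv2.imwrite('pics/scene3.png',im)
a=crop(im,255,130,375,230,5,'c8')
im=bot.snapshot('top');crop(im,190,110,350,230,5,'c9')
E
```

```text
t: 15.42
eef_pos: [0.4618, 0.4253, 0.2442]
tool_rot: [1.858, -2.518, -0.007]
wrist_force: [0.0, -0.7, -1.4]
width: 0.0426
[-0.519  0.958 -0.557  1.653  0.681  0.744  1.437] [0.4618 0.4253 0.2442]
t 15.42 pos [0.4618 0.4253 0.2442] th 162.8 tilt 0.73 roll -0.2 dp now [-2.8 -2.5 66.2] dp after [-2.7 -2.5 66.2] w 0.0426 F [ 0.  -0.7 -1.4] j7 1.44
```

View pics/c9.png

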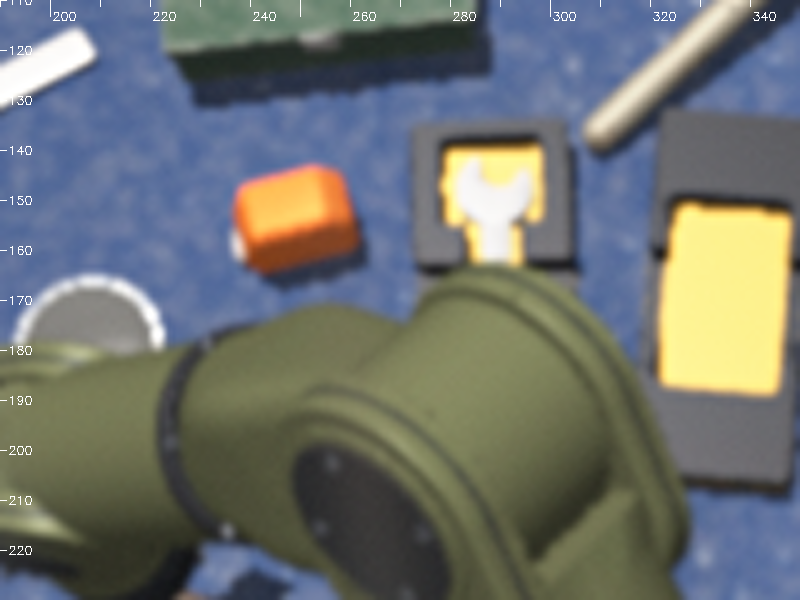

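The picture shows the spanner lying inside its cut-out, with the far jaw at (286,146). Now I pick the chisel.

```bash
python3 -m inch '{"dp":[[-2.7,-2.5,15],[0,0,15],[0,0,12],[0,0,10],[0,0,7],[0,0,4],[0,0,2],[0,0,0]],"roll":[-0.2,0,0,0,0,0,0,0]}' >/dev/null;python3 go.py .465 .4272 .178 163
python3 -m inch '{"dp":[[0,0,0.5],[0,0,0],[0,0,0],[0,0,0],[0,0,0],[0,0,0]],"roll":[0,0,0,0,0,0]}' -1 60
python3 go.py .465 .4272 .178 163
python3 -m inch '{"dp":[[0,0,-10],[0,0,-20],[0,0,-25],[0,0,-25],[0,0,-25],[0,0,-15],[0,0,0]],"roll":[0,0,0,0,0,0,0]}'
python3 j.py;python3 go.py .658 -.1934 .30 93.5
```

```text
t 16.18 pos [0.4637 0.427  0.1783] th 163.2 tilt 0.79 roll 0.2 dp now [-0.6 -1.1  0.3] dp after [-0.6 -1.1  0.3] w 0.0426 F [-0.8 -0.9  0.9] j7 1.39
t: 16.68
eef_pos: [0.4642, 0.4271, 0.179]
tool_rot: [1.867, -2.513, -0.007]
wrist_force: [0.5, -0.9, 5.2]
width: 0.0153
t 16.68 pos [0.4642 0.4271 0.179 ] th 163.2 tilt 0.68 roll 0.2 dp now [-0.3 -0.7  1. ] dp after [-0.3 -0.7  1. ] w 0.0153 F [ 0.5 -0.9  5.2] j7 1.39
t: 17.27
eef_pos: [0.4658, 0.4284, 0.3018]
tool_rot: [1.87, -2.516, -0.01]
wrist_force: [-0.5, 0.8, -3.2]
width: 0.015
[-0.493  0.889 -0.61   1.612  0.623  0.849  1.496] [0.4658 0.4284 0.3018]
t 17.27 pos [0.4658 0.4284 0.3018] th 163.2 tilt 0.53 roll 69.7 dp now [ 539.9 -363.5    1.8] dp after [-153.9 -632.4    1.8] w 0.015 F [-0.5  0.8 -3.2] j7 1.5
```

```bash
python3 -m inch '{"dp":[[27,-18.2,0],[27,-18.2,0],[27,-18.2,0],[27,-18.2,0],[27,-18.2,0],[27,-18.2,0],[27,-18.2,0],[27,-18.2,0],[27,-18.2,0],[27,-18.2,0]],"roll":[0,0,0,0,0,0,0,0,0,0]}' >/dev/null
python3 -m inch '{"dp":[[27,-18.2,0],[27,-18.2,0],[27,-18.2,0],[27,-18.2,0],[27,-18.2,0],[27,-18.2,0],[27,-18.2,0],[27,-18.2,0],[27,-18.2,0],[27,-18.2,0]],"roll":[0,0,0,0,0,0,0,0,0,0]}' >/dev/null
python3 -m inch '{"dp":[[0,0,6],[0,0,6],[0,0,6],[0,0,6],[0,0,6],[0,0,6],[0,0,6],[0,0,6],[0,0,0],[0,0,0]],"roll":[7,7,7,7,7,7,7,7,7,6.7]}' >/dev/null
python3 -m inch '{"dp":[[0,0,0],[0,0,0]],"roll":[0,0]}'
python3 j.py;python3 go.py .658 -.1934 .24 93.5
python3 - <<'E'
from h import *
im=bot.snapshot('top');crop(im,360,110,480,230,5,'c10')
s=bot.sense();R=Ro.from_rotvec(s['tool_rot']).as_matrix();o=s['eef_pos']
g=o+R@[0,0,.168]
print(proj('top',[g+R@[.079,0,0],g-R@[.079,0,0]]).round(1).tolist())
E
```

```text
t: 19.93
eef_pos: [0.657, -0.1945, 0.249]
tool_rot: [0.102, -3.125, 0.005]
wrist_force: [0.4, -0.1, -2.8]
width: 0.0154
[ 0.399  0.978 -0.363  1.462  0.434  0.797  1.508] [ 0.657  -0.1945  0.249 ]
t 19.93 pos [ 0.657  -0.1945  0.249 ] th 93.8 tilt 0.89 roll 0.3 dp now [-1.  1.  9.] dp after [-1.  1.  9.] w 0.0154 F [ 0.4 -0.1 -2.8] j7 1.51
[[436.9, 188.9], [430.2, 138.9]]
```

View pics/c10.png

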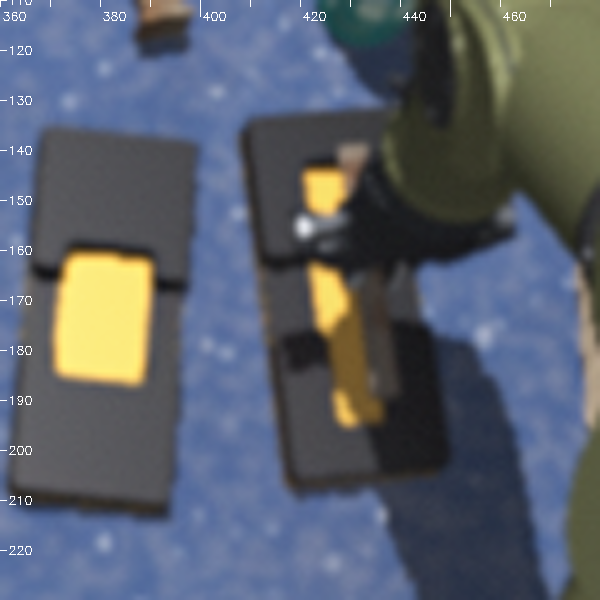

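The chisel spans rows 138.6–188 as predicted, centred over the narrow cut-out. I lower it.

```bash
python3 -m inch '{"dp":[[-1,1,12],[0,0,12],[0,0,10],[0,0,8],[0,0,6],[0,0,4],[0,0,2],[0,0,0],[0,0,0]],"roll":[0.3,0,0,0,0,0,0,0,0]}' 
python3 go.py .658 -.1934 .189 93.5
```

```text
t: 20.73
eef_pos: [0.6581, -0.194, 0.1966]
tool_rot: [0.088, -3.128, 0.006]
wrist_force: [0.6, 0.2, -2.7]
width: 0.0151
t 20.73 pos [ 0.6581 -0.194   0.1966] th 93.2 tilt 0.73 roll -0.3 dp now [0.  0.6 7.6] dp after [0.  0.6 7.6] w 0.0151 F [ 0.6  0.2 -2.7] j7 1.48
```

```bash
python3 -m inch '{"dp":[[0,0.6,2],[0,0,2],[0,0,1.5],[0,0,1],[0,0,0],[0,0,0]],"roll":[-0.3,0,0,0,0,0]}' 
python3 go.py .658 -.1934 .189 93.5
python3 -m inch '{"dp":[[0,0,0],[0,0,0],[0,0,0],[0,0,0],[0,0,-10],[0,0,-20],[0,0,-30],[0,0,-35],[0,0,0]],"roll":[0,0,0,0,0,0,0,0,0]}' 0 
python3 go.py .4286 .2365 .28 173.4;python3 j.py
```

```text
t: 21.23
eef_pos: [0.6577, -0.1934, 0.1897]
tool_rot: [0.096, -3.127, 0.006]
wrist_force: [0.3, 0.2, -2.1]
width: 0.0148
t 21.23 pos [ 0.6577 -0.1934  0.1897] th 93.5 tilt 0.77 roll 0.0 dp now [-0.3 -0.   0.7] dp after [-0.3 -0.   0.7] w 0.0148 F [ 0.3  0.2 -2.1] j7 1.48
t: 21.98
eef_pos: [0.6618, -0.1931, 0.2929]
tool_rot: [-0.096, 3.14, -0.009]
wrist_force: [1.6, 0.1, 0.3]
width: 0.0424
t 21.98 pos [ 0.6618 -0.1931  0.2929] th 93.5 tilt 0.34 roll -79.9 dp now [206.6 443.1  12.9] dp after [-400.   281.    12.9] w 0.0424 F [1.6 0.1 0.3] j7 1.52
[ 0.404  0.925 -0.383  1.436  0.413  0.86   1.52 ] [ 0.6618 -0.1931  0.2929]
```

```bash
python3 -m inch '{"dp":[[14.8,31.6,0],[14.8,31.6,0],[14.8,31.6,0],[14.8,31.6,0],[14.8,31.6,0],[14.8,31.6,0],[14.8,31.6,0],[14.8,31.6,0],[14.8,31.6,0],[14.8,31.6,0]],"roll":[0,0,0,0,0,0,0,0,0,0]}' 0.5 60 >/dev/null
python3 -m inch '{"dp":[[14.8,31.6,0],[14.8,31.6,0],[14.8,31.6,0],[14.8,31.6,0],[0,0,0],[0,0,0],[0,0,0],[0,0,0],[0,0,0],[0,0,0]],"roll":[0,0,0,0,-7,-7,-7,-7,-7,-7]}' >/dev/null
python3 -m inch '{"dp":[[0,0,0],[0,0,0],[0,0,0],[0,0,0],[0,0,0],[0,0,0],[0,0,0],[0,0,0]],"roll":[-7,-7,-7,-7,-7,-2.9,0,0]}'
python3 j.py;python3 go.py .4286 .2365 .185 173.4
```

```text
t: 24.32
eef_pos: [0.4251, 0.2358, 0.2865]
tool_rot: [2.081, -2.339, -0.008]
wrist_force: [-0.5, -1.0, 0.5]
width: 0.0642
[-0.247  0.771 -0.58   2.065  0.8    0.554  1.615] [0.4251 0.2358 0.2865]
t 24.32 pos [0.4251 0.2358 0.2865] th 173.3 tilt 0.7 roll -0.1 dp now [ -1.1  -3.4 101.5] dp after [ -1.1  -3.4 101.5] w 0.0642 F [-0.5 -1.   0.5] j7 1.61
```

```bash
python3 -m inch '{"dp":[[-1.1,-3.4,20],[0,0,20],[0,0,18],[0,0,15],[0,0,12],[0,0,8],[0,0,5],[0,0,2],[0,0,0],[0,0,0]],"roll":[0,0,0,0,0,0,0,0,0,0]}' >/dev/null;python3 go.py .4286 .2365 .185 173.4
python3 -m inch '{"dp":[[0,0,0],[0,0,0],[0,0,0],[0,0,0],[0,0,0],[0,0,0]],"roll":[0,0,0,0,0,0]}' -1 60
python3 go.py .4286 .2365 .185 173.4
python3 -m inch '{"dp":[[0,0,-10],[0,0,-20],[0,0,-25],[0,0,-25],[0,0,-25],[0,0,-5],[0,0,0]],"roll":[0,0,0,0,0,0,0]}'
python3 j.py;python3 go.py .6441 -.0433 .30 83.7
```

```text
t 25.15 pos [0.4272 0.2362 0.1864] th 173.4 tilt 0.71 roll 0.0 dp now [-0.5 -1.3  1.4] dp after [-0.5 -1.3  1.4] w 0.0638 F [1.  0.1 0.4] j7 1.39
t: 25.65
eef_pos: [0.4284, 0.2361, 0.187]
tool_rot: [2.083, -2.339, -0.006]
wrist_force: [2.1, -1.1, 6.3]
width: 0.0377
t 25.65 pos [0.4284 0.2361 0.187 ] th 173.4 tilt 0.56 roll -0.0 dp now [-0.5 -0.2  2. ] dp after [-0.5 -0.2  2. ] w 0.0377 F [ 2.1 -1.1  6.3] j7 1.39
t: 26.23
eef_pos: [0.4289, 0.2365, 0.2973]
tool_rot: [2.084, -2.339, -0.008]
wrist_force: [0.6, -0.5, -3.1]
width: 0.0371
[-0.227  0.759 -0.607  2.048  0.777  0.586  1.642] [0.4289 0.2365 0.2973]
t 26.23 pos [0.4289 0.2365 0.2973] th 173.4 tilt 0.59 roll 89.7 dp now [ 253.1 -246.    -2.7] dp after [-244.6 -254.5   -2.7] w 0.0371 F [ 0.6 -0.5 -3.1] j7 1.64
```

```bash
python3 -m inch '{"dp":[[25.3,-24.6,0],[25.3,-24.6,0],[25.3,-24.6,0],[25.3,-24.6,0],[25.3,-24.6,0],[25.3,-24.6,0],[25.3,-24.6,0],[25.3,-24.6,0],[25.3,-24.6,0],[25.3,-24.6,0]],"roll":[0,0,0,0,0,0,0,0,0,0]}' >/dev/null
python3 -m inch '{"dp":[[0,0,6],[0,0,6],[0,0,6],[0,0,6],[0,0,6],[0,0,6],[0,0,6],[0,0,6],[0,0,0],[0,0,0]],"roll":[6.9,6.9,6.9,6.9,6.9,6.9,6.9,6.9,6.9,6.9]}' >/dev/null
python3 -m inch '{"dp":[[0,0,0],[0,0,0],[0,0,0],[0,0,0],[0,0,0]],"roll":[6.9,6.9,6.9,0,0]}'
python3 j.py;python3 go.py .6441 -.0433 .225 83.7
python3 - <<'E'
from h import *
im=bot.snapshot('top');a=im;crop(im,320,110,460,230,5,'c11')
im=bot.snapshot('scene');cv2.imwrite('pics/s11.png',im);crop(im,330,150,470,270,5,'c12')
A,B=cv2.imread('pics/c11.png'),cv2.imread('pics/c12.png')
cv2.imwrite('pics/c11b.png',cv2.resize(np.vstack([A,B])[:, :],None,fx=.5,fy=.5) if 0 else np.hstack([A[:,100:500],B[:,100:500]]))
E
```

```text
t: 28.32
eef_pos: [0.6427, -0.043, 0.2447]
tool_rot: [-0.165, -3.122, 0.01]
wrist_force: [0.1, -0.5, -2.2]
width: 0.0379
[ 0.138  0.929 -0.27   1.606  0.359  0.671  1.15 ] [ 0.6427 -0.043   0.2447]
t 28.32 pos [ 0.6427 -0.043   0.2447] th 84.0 tilt 0.93 roll 0.3 dp now [-1.5 -0.2 19.7] dp after [-1.5 -0.2 19.7] w 0.0379 F [ 0.1 -0.5 -2.2] j7 1.15
```

View pics/c11b.png

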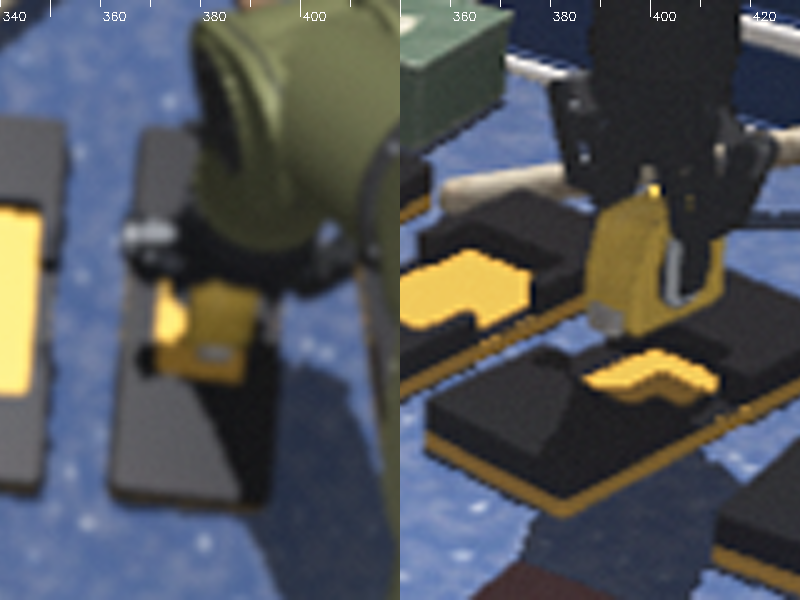

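Run:
```python
from h import *
s=bot.sense();R=Ro.from_rotvec(s['tool_rot']).as_matrix();o=s['eef_pos']
for l in(.035,.039,.043):
    g=o+R@[l,0,.187-.008];print(l,g.round(3),proj('top',[g]).round(1),proj('scene',[g]).round(1))
    print(proj('scene',[o+R@[l,w,.187-.008] for w in(-.01,.01)]).round(1).tolist())
# insert floor corners predicted vs picture
from fit import *
for q in([.6441,-.0433,np.radians(-96.3)],):
    P=np.vstack(mm([rect(54,86,28),rect(54,86,10),rect(100,236,28)]))
    print(proj('top',place(P,q)).round(1).tolist()); print(proj('scene',place(P,q)).round(1).tolist())
```

```text
0.035 [ 0.606 -0.04   0.067] [[382.1 180.7]] [[390.1 212.6]]
[[393.1, 213.9], [387.2, 211.3]]
0.039 [ 0.602 -0.04   0.067] [[382. 182.]] [[389.1 213.1]]
[[392.0, 214.4], [386.1, 211.8]]
0.043 [ 0.598 -0.039  0.067] [[381.9 183.3]] [[388.  213.5]]
[[391.0, 214.8], [385.1, 212.2]]
[[371.2, 184.5], [388.7, 186.3], [390.7, 159.7], [373.5, 157.9], [370.6, 185.9], [387.9, 187.7], [389.9, 161.4], [372.8, 159.7], [361.7, 207.4], [394.4, 210.8], [399.6, 137.9], [368.1, 134.6]]
[[380.2, 222.5], [395.8, 229.9], [417.0, 219.2], [401.4, 212.3], [379.9, 228.5], [395.4, 236.0], [416.5, 225.1], [401.0, 218.1], [353.9, 228.8], [382.9, 243.5], [441.1, 213.3], [412.3, 201.4]]
```

The hook tip sits where predicted (top px (383,181), scene px (391,214)), and the insert's outer corners match within 1 px. I lower the tape.

```bash
python3 -m inch '{"dp":[[-1.5,-0.2,8],[0,0,8],[0,0,7],[0,0,6],[0,0,5],[0,0,4],[0,0,2],[0,0,0],[0,0,0]],"roll":[0.3,0,0,0,0,0,0,0,0]}' 
python3 go.py .6441 -.0433 .1975 83.7
```

```text
t: 29.17
eef_pos: [0.6444, -0.0437, 0.2064]
tool_rot: [-0.179, -3.124, 0.007]
wrist_force: [-0.2, 0.5, -2.0]
width: 0.0376
t 29.17 pos [ 0.6444 -0.0437  0.2064] th 83.4 tilt 0.75 roll -0.3 dp now [0.3 0.3 8.9] dp after [0.3 0.3 8.9] w 0.0376 F [-0.2  0.5 -2. ] j7 1.13
```

```bash
python3 -m inch '{"dp":[[0.3,0.3,2],[0,0,2],[0,0,2],[0,0,1.5],[0,0,0.5],[0,0,0],[0,0,0]],"roll":[-0.3,0,0,0,0,0,0]}' 
python3 go.py .6441 -.0433 .1975 83.7
python3 -m inch '{"dp":[[0,0,0],[0,0,0],[0,0,0],[0,0,0],[0,0,-10],[0,0,-20],[0,0,-35],[0,0,-35],[0,0,0]],"roll":[0,0,0,0,0,0,0,0,0]}' 0.4
python3 go.py .4151 -.1628 .28 183.5;python3 j.py
```

```text
t: 29.75
eef_pos: [0.6439, -0.0434, 0.1983]
tool_rot: [-0.171, -3.125, 0.007]
wrist_force: [0.5, -0.3, -2.5]
width: 0.0376
t 29.75 pos [ 0.6439 -0.0434  0.1983] th 83.7 tilt 0.76 roll 0.0 dp now [-0.2  0.1  0.8] dp after [-0.2  0.1  0.8] w 0.0376 F [ 0.5 -0.3 -2.5] j7 1.13
t: 30.5
eef_pos: [0.648, -0.0426, 0.3062]
tool_rot: [0.172, 3.136, -0.005]
wrist_force: [1.4, -0.1, 1.0]
width: 0.0595
t 30.5 pos [ 0.648  -0.0426  0.3062] th 83.7 tilt 0.2 roll -99.8 dp now [ 218.3 -145.    26.2] dp after [105.7 239.8  26.2] w 0.0595 F [ 1.4 -0.1  1. ] j7 1.17
[ 0.153  0.85  -0.301  1.568  0.329  0.774  1.173] [ 0.648  -0.0426  0.3062]
```

Run:
```python
from h import *
# bar corners read in c2: top end (635,248),(668,252); bottom (598,455),(637,458)
px=[(320+x/6,220+y/6) for x,y in((635,248),(668,252),(637,458),(598,455))]
for z in(0,.015):print(unproj('top',px,z).round(4)[:,:2].tolist())
# block top corners (508,103),(727,90),(737,203),(525,220)
px=[(320+x/6,220+y/6) for x,y in((512,103),(727,90),(737,203),(525,218))]
print(unproj('top',px,.032).round(4)[:,:2].tolist())
im=bot.snapshot('scene');crop(im,330,250,440,330,7,'c13')
```

```text
[[0.3699, -0.1751], [0.3677, -0.1919], [0.2648, -0.1713], [0.2665, -0.1517]]
[[0.3684, -0.1718], [0.3662, -0.1884], [0.2644, -0.168], [0.2661, -0.1486]]
[[0.4397, -0.1095], [0.4456, -0.2184], [0.3887, -0.2203], [0.3821, -0.1137]]
```

View pics/c13.png

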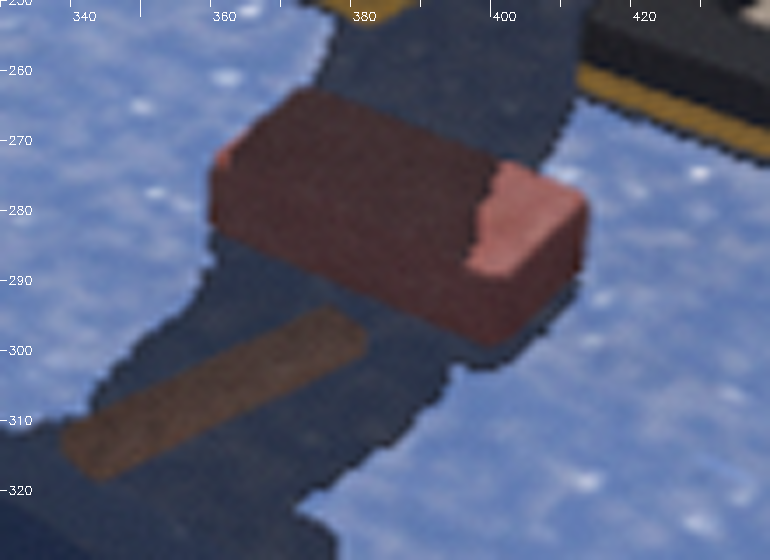

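The rusty bar's end is at x≈0.369, y −0.172 to −0.19. I'll grip the block 8 mm toward +y so the near finger clears it.

```bash
python3 -m inch '{"dp":[[22,-13.7,0],[22,-13.7,0],[22,-13.7,0],[22,-13.7,0],[22,-13.7,0],[22,-13.7,0],[22,-13.7,0],[22,-13.7,0],[22,-13.7,0],[22,-13.7,0]],"roll":[0,0,0,0,0,0,0,0,0,0]}' 0.8 80 >/dev/null; python3 j.py
python3 -m inch '{"dp":[[0,0,0],[0,0,0],[0,0,0],[0,0,0],[0,0,0],[0,0,0],[0,0,0],[0,0,0],[0,0,0],[0,0,0]],"roll":[-7,-7,-7,-7,-7,-7,-7,-7,-7,-7]}' >/dev/null
python3 -m inch '{"dp":[[0,0,10],[0,0,10],[0,0,10],[0,0,10],[0,0,0],[0,0,0]],"roll":[-7,-7,-7,-7,-1.9,0]}'
python3 j.py;python3 go.py .4146 -.1548 .178 183.6
```

```text
[ 0.404  0.659 -0.234  2.201  0.462  0.34   1.238] [ 0.4101 -0.1555  0.3017]
t: 32.72
eef_pos: [0.4106, -0.1554, 0.261]
tool_rot: [2.283, -2.14, -0.013]
wrist_force: [0.4, 1.1, 0.5]
width: 0.0773
[ 0.622  0.8   -0.599  2.213  1.086  0.482  2.343] [ 0.4106 -0.1554  0.261 ]
t 32.72 pos [ 0.4106 -0.1554  0.261 ] th -176.3 tilt 0.85 roll 0.1 dp now [-0.3 -4.  83. ] dp after [-0.3 -4.  83. ] w 0.0773 F [0.4 1.1 0.5] j7 2.34
```

```bash
python3 -m inch '{"dp":[[-0.3,-4,12],[0,0,12],[0,0,12],[0,0,8],[0,0,4],[0,0,0],[0,0,0]],"roll":[0,0,0,0,0,0,0]}' >/dev/null; python3 j.py;python3 go.py .4146 -.1548 .178 183.6
```

```text
[ 0.545  0.884 -0.48   2.223  1.305  0.386  2.14 ] [ 0.4145 -0.1549  0.2139]
t 33.3 pos [ 0.4145 -0.1549  0.2139] th -176.4 tilt 0.76 roll 0.0 dp now [-0.1 -0.1 35.9] dp after [-0.1 -0.1 35.9] w 0.0768 F [-0.4 -0.2 -0.4] j7 2.14
```

```bash
python3 -m inch '{"dp":[[0,0,10],[0,0,8],[0,0,7],[0,0,5],[0,0,3],[0,0,2],[0,0,1],[0,0,0],[0,0,0]],"roll":[0,0,0,0,0,0,0,0,0]}' >/dev/null; python3 j.py;python3 go.py .4146 -.1548 .178 183.6
python3 -m inch '{"dp":[[0,0,0],[0,0,0],[0,0,0],[0,0,0],[0,0,0],[0,0,0]],"roll":[0,0,0,0,0,0]}' -1 80
python3 go.py .4146 -.1548 .178 183.6
python3 -m inch '{"dp":[[0,0,-10],[0,0,-20],[0,0,-25],[0,0,-25],[0,0,-15],[0,0,0],[0,0,0]],"roll":[0,0,0,0,0,0,0]}'
python3 j.py;python3 go.py .6655 .0995 .28 84.3
```

```text
[ 0.519  0.958 -0.436  2.228  1.533  0.36   1.927] [ 0.4141 -0.1551  0.178 ]
t 34.05 pos [ 0.4141 -0.1551  0.178 ] th -176.4 tilt 0.74 roll 0.0 dp now [-0.3 -0.6 -0. ] dp after [-0.3 -0.6 -0. ] w 0.0765 F [ 0.3 -0.5  0.4] j7 1.93
t: 34.55
eef_pos: [0.4141, -0.155, 0.1785]
tool_rot: [2.283, -2.142, -0.008]
wrist_force: [-0.5, -0.8, 8.5]
width: 0.0586
t 34.55 pos [ 0.4141 -0.155   0.1785] th -176.3 tilt 0.7 roll 0.1 dp now [-0.2 -0.5  0.5] dp after [-0.2 -0.5  0.5] w 0.0586 F [-0.5 -0.8  8.5] j7 1.93
t: 35.13
eef_pos: [0.4152, -0.155, 0.2731]
tool_rot: [2.282, -2.143, -0.008]
wrist_force: [0.4, 0.2, -1.4]
width: 0.0586
[ 0.615  0.773 -0.591  2.197  1.007  0.487  2.417] [ 0.4152 -0.155   0.2731]
t 35.13 pos [ 0.4152 -0.155   0.2731] th -176.4 tilt 0.69 roll 99.3 dp now [-238.3 -265.8   -6.9] dp after [-223.8  278.1   -6.9] w 0.0586 F [ 0.4  0.2 -1.4] j7 2.42
```

```bash
python3 -m inch '{"dp":[[-23.8,-26.6,0],[-23.8,-26.6,0],[-23.8,-26.6,0],[-23.8,-26.6,0],[-23.8,-26.6,0],[-23.8,-26.6,0],[-23.8,-26.6,0],[-23.8,-26.6,0],[-23.8,-26.6,0],[-23.8,-26.6,0]],"roll":[0,0,0,0,0,0,0,0,0,0]}' >/dev/null
python3 -m inch '{"dp":[[0,0,0],[0,0,0],[0,0,0],[0,0,0],[0,0,0],[0,0,0],[0,0,0],[0,0,0],[0,0,0],[0,0,0]],"roll":[7,7,7,7,7,7,7,7,7,7]}' >/dev/null
python3 -m inch '{"dp":[[0,0,5],[0,0,5],[0,0,5],[0,0,5],[0,0,5],[0,0,0],[0,0,0]],"roll":[7,7,7,7,1.3,0,0]}'
python3 j.py;python3 go.py .6655 .0995 .1885 84.3
python3 - <<'E'
from fit import *
im=bot.snapshot('top');crop(im,290,120,390,220,5,'c14')
im=bot.snapshot('scene');crop(im,300,140,400,240,5,'c15')
cv2.imwrite('pics/c14b.png',np.hstack([cv2.imread('pics/c14.png'),cv2.imread('pics/c15.png')])[:, :800+200][:, :])
cv2.imwrite('pics/c14b.png',cv2.resize(cv2.imread('pics/c14b.png'),(800,400)))
s=bot.sense();R=Ro.from_rotvec(s['tool_rot']).as_matrix();o=s['eef_pos']
P=[o+R@[.008+a,b,.1785-h] for h in(.032,0) for a,b in((.055,.03),(.055,-.03),(-.055,-.03),(-.055,.03))]
print(proj('top',P).round(1).tolist());print(proj('scene',P).round(1).tolist())
E
```

```text
t: 37.38
eef_pos: [0.6647, 0.0995, 0.2421]
tool_rot: [-0.15, -3.124, 0.01]
wrist_force: [0.2, 0.9, -0.6]
width: 0.0586
[-0.09   0.961 -0.251  1.512  0.315  0.724  0.997] [0.6647 0.0995 0.2421]
t 37.38 pos [0.6647 0.0995 0.2421] th 84.5 tilt 0.9 roll 0.2 dp now [-0.8  0.  53.6] dp after [-0.8  0.  53.6] w 0.0586 F [ 0.2  0.9 -0.6] j7 1.0
[[323.8, 178.9], [344.2, 180.7], [347.2, 145.3], [327.1, 143.6], [323.7, 181.8], [343.7, 183.6], [346.6, 149.0], [327.0, 147.3]]
[[337.8, 183.8], [353.4, 190.4], [380.8, 179.4], [365.1, 173.4], [337.6, 194.3], [353.1, 201.1], [380.2, 189.8], [364.7, 183.6]]
```

View pics/c14b.png

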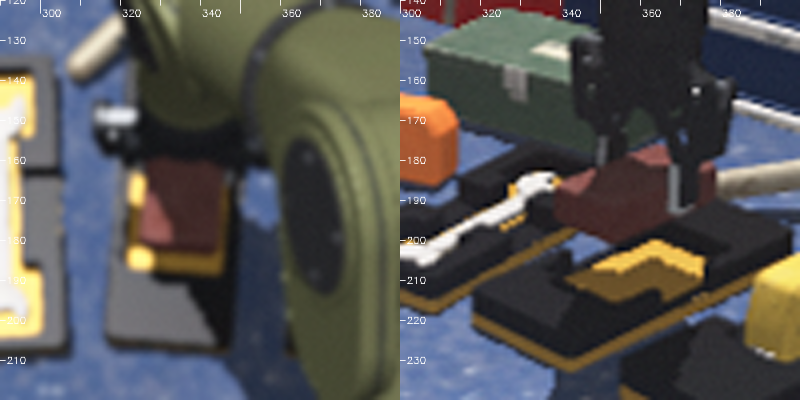

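The block in hand is where predicted: near bottom corner at scene (353,200.5) against (353.1,201.1), and the near edge at top row 182. I lower it.

```bash
python3 -m inch '{"dp":[[-0.8,0,12],[0,0,10],[0,0,8],[0,0,6],[0,0,4],[0,0,3],[0,0,2],[0,0,0],[0,0,0]],"roll":[0.2,0,0,0,0,0,0,0,0]}' >/dev/null
python3 go.py .6655 .0995 .1885 84.3
```

```text
t 38.23 pos [0.6656 0.0993 0.1986] th 84.1 tilt 0.74 roll -0.2 dp now [ 0.1  0.1 10.1] dp after [ 0.1  0.1 10.1] w 0.0583 F [ 0.2  0.2 -0.1] j7 0.98
```

```bash
python3 -m inch '{"dp":[[0,0,3],[0,0,2],[0,0,2],[0,0,2],[0,0,0.8],[0,0,0],[0,0,0]],"roll":[-0.2,0,0,0,0,0,0]}' 
python3 go.py .6655 .0995 .1885 84.3
python3 -m inch '{"dp":[[0,0,0],[0,0,0],[0,0,0],[0,0,0],[0,0,-10],[0,0,-20],[0,0,-35],[0,0,-35],[0,0,0]],"roll":[0,0,0,0,0,0,0,0,0]}' 0.8
python3 -m inch '{"dp":[[30,20,-10],[30,20,-10],[30,20,-10],[30,20,-10],[30,20,0],[30,20,0],[30,20,0],[30,20,0],[0,30,0],[0,30,0]],"roll":[0,0,0,0,0,0,0,0,0,0]}' >/dev/null
python3 -m inch '{"dp":[[0,35,0],[0,35,0],[0,35,0],[0,35,0],[0,35,0],[0,35,0],[0,0,0],[0,0,0]],"roll":[0,0,0,0,0,0,0,0]}'
python3 - <<'E'
from h import *
im=bot.snapshot('top');cv2.imwrite('pics/top9.png',im);crop(im,265,125,455,215,4,'c16')
im=bot.snapshot('scene');cv2.imwrite('pics/scene9.png',im);crop(im,270,160,500,280,3,'c17')
A,B=cv2.imread('pics/c16.png'),cv2.imread('pics/c17.png')
w=760;B=cv2.resize(B,(w,int(B.shape[0]*w/B.shape[1])));o=np.vstack([A,B]);print(o.shape);cv2.imwrite('pics/fin.png',cv2.resize(o,(int(760*598/o.shape[0]),598)))
E
```

```text
t: 38.82
eef_pos: [0.6652, 0.0993, 0.1892]
tool_rot: [-0.154, -3.125, 0.008]
wrist_force: [-2.3, -1.0, 4.6]
width: 0.0588
t 38.82 pos [0.6652 0.0993 0.1892] th 84.3 tilt 0.76 roll 0.0 dp now [-0.2  0.2  0.7] dp after [-0.2  0.2  0.7] w 0.0588 F [-2.3 -1.   4.6] j7 0.98
t: 39.57
eef_pos: [0.6694, 0.1005, 0.2968]
tool_rot: [0.156, 3.137, -0.001]
wrist_force: [1.3, 0.8, 0.5]
width: 0.0768
t: 41.07
eef_pos: [0.4692, 0.5537, 0.3292]
tool_rot: [-0.15, -3.125, 0.004]
wrist_force: [0.4, -0.7, -0.2]
width: 0.0765
(756, 760, 3)
```

View pics/fin.png

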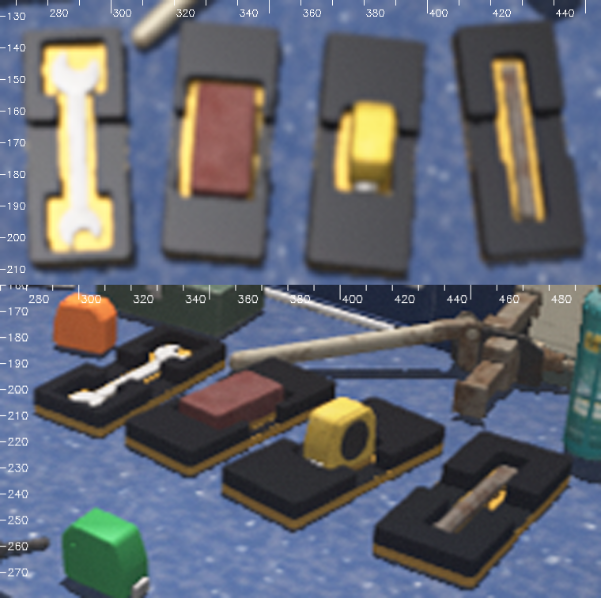

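All four tools appear in their cut-outs. One last check that they lie on the floors: I overlay the models at floor height and compare the mug with the first image.

Run:
```python
from fit import *
Q={'block':([.6572,.1001,np.radians(-95.7)],60,110,32),'tape':([.6439,-.0434,np.radians(-96.3)],40,78,62),'chisel':([.6577,-.1934,np.radians(-86.5)],18,158,17)}
t9,s9=cv2.imread('pics/top9.png'),cv2.imread('pics/scene9.png')
t0,s0=cv2.imread('pics/top0.png'),cv2.imread('pics/scene0.png')
print('mug diff top',cv2.absdiff(t9,t0)[165:206,192:226].mean(),'scene',cv2.absdiff(s9,s0)[150:188,236:270].mean())
outs=[]
for n,im,roi in(('top',t9,(310,130,450,215)),('scene',s9,(325,180,475,275))):
    x0,y0,x1,y1=roi;k=5;c=cv2.resize(im[y0:y1,x0:x1],None,fx=k,fy=k,interpolation=cv2.INTER_CUBIC)
    for name,(q,w,l,h) in Q.items():
        for z,col in((10+h,(0,255,0)),(10,(255,0,255))):
            u=((proj(n,place(rect(w,l,z)*.001,q))+.5-[x0,y0])*k).astype(np.int32)
            cv2.polylines(c,[u],True,col,1)
    outs.append(cv2.resize(c,(600,int(c.shape[0]*600/c.shape[1]))))
o=np.vstack(outs);cv2.imwrite('pics/ov.png',cv2.resize(o,(int(600*598/o.shape[0]),598)));print(o.shape)
```

```text
mug diff top 3.049976087996174 scene 4.212332301341589
(744, 600, 3)
```

View pics/ov.png

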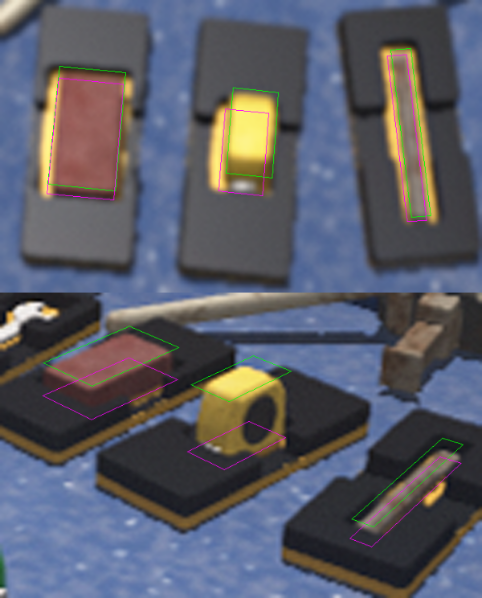

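The overlays agree at floor height and the mug is unchanged, so I hand the job in.

```bash
python3 -c "
from bench import bot
print(bot.sense()['t']);print(bot.sign_off())"
```

```text
41.1667
the job is handed in; nothing more can be done
None
```

I put the spanner, cold chisel, tape measure and sanding block into their own cut-outs, in that order. All were released with the gripper well clear, and I handed in at 41.2 s. No verdict is reported.

- **Seating:** In the last pictures all four tools lie inside their cut-outs. Outlines drawn at floor height for the chisel, tape and block agree with both views to about 1–2 pixels. The block's contact force rose as it reached the floor. The spanner's seating I judged by eye only.
- **Mug:** It was not touched. Its image patch shows only small brightness changes, which I put down to noise and shadow.
- **What went wrong:** On the first descent to the spanner the wrist hit its joint limit, and the fingers closed on nothing above it. I half-turned the tool the other way and then picked it up normally.
- **Forces:** The readings at the end of each move stayed under 10 N.

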